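# Refit the ointment mill's guard and reset its interlock

### The arm

A 6-joint arm with a two-finger parallel gripper is mounted at the origin on a cart in front of the work surface, level with it; the furniture and walls round the work are solid. World frame = base frame: x ahead of the robot, y to its left, z up, the work surface at z = 0. Lengths are in m, angles in rad, forces in N, time in s.
With the tool pointing down it reaches from about 0.35 to 0.775 m from the base axis. Payload 7.3 kg.
Tool frame: the origin (TCP) lies at the very end of the fingers, on their centre line; the grasp point (between the pads) lies 19 mm behind it; z points along the fingers, y is the line along which they close (so a half turn about z gives the same grasp; the last joint's range is limited). The gripper opens to 92 mm and grips with 3 to 60 N. Pads are 19 mm wide; open, the fingers measure 130 mm over their backs; the gripper's body (75 mm by 190 mm) begins 47 mm behind the grasp point.
Start: joints at [1.059, 0.342, 1.524, -0, 1.275, -0.146], TCP at [0.188, 0.49, 0.19] pointing down, gripper open.
Joint ranges: [-2.53, 2.53], [-0.77, 2.02], [0.04, 2.7], [-1, 4.14], [0.28, 2.66], [-3.11, 3.11]. Speed limits (rad/s): [2.57, 2.57, 3.14, 3.14, 3.14, 3.14].

### API

Orientations are given as [roll, pitch, yaw] about the fixed x, y, z axes, in that order (R = Rz(yaw) Ry(pitch) Rx(roll)).
In Python, from cell import observe, read_camera, get_calibration, hand_in, search_frame gives the robot as it stands.
- The arm moves only by the tool step_arm, never from a script. Its argument "commands" is a list of rows, each an object with "translation": the shift along the tool's x, y, z in mm, a list of three; "roll": the turn about the tool's z in rad. In form: [{"translation": [x, y, z], "roll": roll}, ...]. A call has 1 to 20 rows; each row shifts and turns the commanded pose from where the row before left it, along the tool's axes as they then stand; what a row does not reach is not made up. A row lasts 1/12 s, in which the tool goes at most 41.7 mm and 7.16 degrees, less where a joint would pass 70% of its speed; a pose out of reach is approached as far as the arm can. A call is refused whole if a number of a shift passes 41.7 or a number of a turn 0.125, either way. A call with a gripper value outside its range is refused whole. "fingers" is the opening, from 0 (shut) to 1 (fully open), set as the call begins (left out, the last holds). The fingers move at their own pace and stop on an object; "grip_force" is the grip in N (left out, the last holds). Time passes only in rows, so rows that do not move let the fingers close. It gives the time, the measured TCP pose, the force, the opening and the grip force at its end, in the units of the state.
- observe(): the state, without advancing time (a new reading comes with each control period).
- read_camera(name): name is "scene" or "top" or "wrist"; returns the picture (480x640x3 uint8, red, green, blue); there is no depth.
- get_calibration(name): a dict with "camera_matrix" (3x3 intrinsics, pixels), "world_from_camera" (4x4, takes a point from camera to world coordinates). Camera axes: x right, y up, looking along -z (the intrinsics and any distortion apply to the point x, -y, -z); pixel columns grow to the right and rows downward; lengths in m; the calibration is good to about 2 mm. A picture is of the moment at which its call begins: read the wrist's pose just before it. get_calibration takes no time and is no camera call; for the wrist camera it gives the pose at the moment of the call.
- hand_in(): hands the job in; it is judged then, once.
Trained networks look in the newest picture that a camera, given by its name, has taken for a name from the list of things; names that differ only in an ending like _2 or _b are one class to them, and where a whole thing is asked for, a point or a joint stands for the part that bears it (a point fixed in the world has none). Each returns a list of dicts, best first, with "confidence" (0 to 1); they miss things now and then, are a little off and sometimes report something else, mostly with a low value. They report only what shows in the picture. A call takes as long as a camera call.
- search_frame(camera, name): "at" ([x, y, z] in m, in world coordinates, good to about 4 mm: the middle of the surface that is visible of it).
The state is a dict: "time": time; "qpos": joint angles; "qvel": joint speeds; "joint_efforts": joint torques, N m; "tool_pos": TCP position; "tool_rot": TCP orientation; "contact_force": force on the tool from outside, world axes, zero at the start; "torque": the same for the moment, N m; "opening": finger opening in m; "grip_force": force on a finger pad.
Only numpy, scipy, OpenCV 4.12 (cv2) and the standard library are available. Lean on these libraries where they do the work, as an engineer would, in place of code of your own. Each camera call takes 0.05 s, during which the arm holds its last target. There are 200 camera calls.

### The job

The ointment mill has been cleaned: put its steel guard back over the rolls, sliding the flat tongue straight down into the slot of the guard switch without forcing it, until the guard stands flat and square on the mill and the tongue is fully home. Let go of the guard, and only then press the black reset button on top of the mill's drive housing all the way down and release it; leave the mortar, jar, beaker and label roll where they are.

Things in the scene. Friction and masses are not known exactly. Their poses are not given: they have to be found in the camera images.
- mill: Small three-roll ointment mill, fixed: white base 190 (x) by 270 mm (y), flat deck 55 mm up. Origin under its centre on the worktop; x from its front (steel apron, 8 mm overhang) to its back, y along the three white rolls, z up. Drive housing: y +65 to +135, x within +-86, top z 125 mm. Bearing cheek: outer face y = -67, 107 mm high. Fixed black dial at x +30, y +100, top z 140 mm.
- guard: Loose stainless hood, 0.5 to 0.7 kg, first on the worktop: 150 (x) by 133 (y) by 63 mm high plus handle; grille on top, open below and at +y, tongue at the closed -y end. Origin: centre of its lower rim, z up. Fitted, the rim rests on the mill's deck, axes parallel to the mill's, origin at x 0, y -9.5, z 55 mm in the mill's frame (8 mm free to the housing, 6 to the cheek).
- handle (a point): Centre of the guard's black handle bar, at 0, 0, 98 mm in the guard's frame, about above its centre of mass. The bar runs along the guard's y: 12 mm wide (x), 14 mm high, 118 mm long, on two posts 102 mm apart; 28 mm free between its underside and the guard's top.
- tongue_tip (a point): Middle of the lower end of the guard's steel tongue, at 0, -88, 22 mm in the guard's frame. The tongue is a flat plate hanging from a bracket: 16 mm wide (guard's x), 4 mm thick (guard's y), 28 mm long, its last 5 mm narrowed to 12 x 3 mm.
- slot (a point): Centre of the slot's mouth in the top of the guard switch (block 40 x 30 mm with aluminium head, standing on the mill's deck), at 0, -97.5, 100 mm in the mill's frame. Slot 20 mm long (mill's x), 7 mm wide (mill's y), 30 mm deep, with a 3 mm 45 degree lead-in. Home, the tongue reaches 23 mm in.
- cam (a joint): Travel of the switch's sprung cam inside the slot, m: 0 at rest, about 0.014 when the tongue is fully home. The tongue meets it 9 mm below the mouth; it pushes back with 0.8 to 1.5 N, so the guard's own weight holds it down.
- reset (a joint): Travel of the reset button, m: 0 released, 0.006 fully down; sprung, 1.5 N to start and 5 N to reach the bottom; it moves straight down.
- reset_top (a point): Centre of the top of the reset button, a black button 22 mm across in a 38 mm steel collar on the drive housing, at x = -42, y = +100, z = 147 mm in the mill's frame; it is nearer the mill's front than the dial.
- mortar: White porcelain mortar, 114 mm across, 62 mm high, a bystander beside the work. Origin at the centre of its underside.
- jar_a: White ointment jar with a white lid, 62 mm across, 58 mm high, a bystander beside the work. Origin at the centre of its underside.
- beaker: Small glass beaker, 55 mm across, 70 mm high, a bystander behind the work. Origin at the centre of its underside.
- roll: Roll of white labels lying flat, 70 mm across, 36 mm high, a bystander behind the work. Origin at the centre of its underside.

How it is judged:
On the way, in this order (a step that is already met when the one before it is completed fails the run):
1. the guard stands flat on the mill's deck with its tongue fully home in the switch, let go (z of guard in the frame of mill between 0.053 and 0.057 m and angle between guard's own z axis and vertical below 0.03 rad and angle between the y axis of guard and the y axis of mill, either way round below 0.08 rad and horizontal distance between tongue_tip and slot below 0.004 m and value of joint cam above 0.0115 m and contact force between the fingers and guard below 0.1 N), for 0.3 s.
2. the reset button is pressed fully down with the guard home (z of guard in the frame of mill between 0.053 and 0.057 m and angle between guard's own z axis and vertical below 0.03 rad and angle between the y axis of guard and the y axis of mill, either way round below 0.08 rad and horizontal distance between tongue_tip and slot below 0.004 m and value of joint cam above 0.0115 m and value of joint reset above 0.005 m), for 0.05 s.
At the end, for the whole second after the job is handed in: The guard is at rest, rim within 2 mm of the deck, tilt under 0.03 and yaw within 0.08 rad of the mill, tongue tip within 4 mm sideways of the slot's centre, cam in over 11.5 mm; the reset button, pressed over 5 mm after the guard was home and let go, is up again (under 1 mm) (z of guard in the frame of mill between 0.053 and 0.057 m and angle between guard's own z axis and vertical below 0.03 rad and angle between the y axis of guard and the y axis of mill, either way round below 0.08 rad and horizontal distance between tongue_tip and slot below 0.004 m and value of joint cam above 0.0115 m and value of joint reset below 0.001 m and linear speed of guard below 0.01 m/s); the robot touches nothing.
It fails at once if the tongue or guard is forced against the switch with more than 40 N (contact force between guard and switch above 40 N).
It fails at once if the reset button is pressed before the guard is home (value of joint reset above 0.005 m and value of joint cam below 0.0115 m).
It fails at once if a bystander is moved by more than 30 mm (distance of any of mortar, jar_a, beaker, roll from where it was at the start of the episode above 0.03 m).
It also fails if it takes over 48 s, if anything falls off the work surface, if the arm or the gripper's body presses on something with over 40 N, if the wrist force passes 120 N, or if a joint passes its speed limit or range.

## Working session

There is one attempt and no reset: what is moved stays moved. The work goes in short steps, Python scripts to look and compute and a tool call to move; the robot and the scene stay as the last step left them, time stands still between calls to the robot, and variables do not carry over. Pictures are saved under pics/ and viewed, at most 12 in all, crops included, and the job is handed in when it is done.

Besides the shell and the picture viewer there is one more tool, called by a JSON object that holds its "method" and its "body", one argument or row to a line. step_arm: Moves the arm, as the interface text tells. Its arguments: {"type":"object","properties":{"commands":{"type":"array"},"fingers":{"type":"number"},"grip_force":{"type":"number"}},"required":["commands"]}

```bash
ls; mkdir -p pics; python3 - <<'E'
from cell import *
import cv2
s=observe();print(s)
for c in("top","scene"):
    im=read_camera(c);cv2.imwrite(f"pics/{c}0.png",im[:,:,::-1])
    k=get_calibration(c);print(c,k["camera_matrix"],k["world_from_camera"].round(4) if hasattr(k["world_from_camera"],'round') else k["world_from_camera"])
    for n in("mill","guard","handle","slot","tongue_tip","reset_top","mortar","jar_a","beaker","roll"):
        r=search_frame(c,n);print(c,n,[(x["at"],round(x["confidence"],2)) for x in r[:2]])
print(observe()["time"])
E
```

```text
pics
{'time': 0.0, 'qpos': array([ 1.05898442e+00,  3.42713634e-01,  1.52503792e+00,  3.14660512e-07,
        1.27541091e+00, -1.46025767e-01]), 'qvel': array([ 0.00046275, -0.00056996, -0.00040199, -0.00067378,  0.00058925,
       -0.00040537]), 'joint_efforts': array([ 5.98592960e-04, -4.31237626e+01, -2.44218528e+01,  7.18666683e-02,
        5.61051350e-02, -1.68598258e-04]), 'tool_pos': array([0.18753856, 0.48984868, 0.18894244]), 'tool_rot': array([-3.14003959e+00, -2.28717707e-04,  2.77580625e+00]), 'contact_force': array([0.16631776, 0.25872533, 0.11050205]), 'torque': array([-0.05685236, -0.03076702,  0.01768396]), 'grip_force': 0.0, 'opening': 0.0919730853144475}
top [[535.99580589   0.         308.30232132]
 [  0.         535.99580589 232.90798078]
 [  0.           0.           1.        ]] [[-2.6510e-01  8.9070e-01 -3.6930e-01 -7.1000e-02]
 [-9.6420e-01 -2.4420e-01  1.0320e-01  1.6620e-01]
 [ 1.7000e-03  3.8350e-01  9.2350e-01  1.7104e+00]
 [ 0.0000e+00  0.0000e+00  0.0000e+00  1.0000e+00]]
top mill [([0.4797, -0.1815, 0.0956], 0.87)]
top guard [([0.4674, 0.1667, 0.0677], 
[... 503 characters left out ...]
  0.           0.           1.        ]] [[ 0.7069  0.5243 -0.4749 -0.1832]
 [-0.7071  0.5408 -0.4555 -0.7219]
 [ 0.018   0.6578  0.753   1.2708]
 [ 0.      0.      0.      1.    ]]
scene mill [([0.468, -0.2096, 0.0884], 0.88)]
scene guard [([0.4622, 0.1452, 0.0647], 0.64)]
scene handle [([0.4627, 0.1437, 0.0625], 0.83)]
scene slot [([0.5052, -0.3031, 0.0866], 0.75)]
scene tongue_tip [([0.4604, 0.1421, 0.0674], 0.81)]
scene reset_top [([0.4441, -0.1079, 0.1546], 0.44)]
scene mortar [([0.5461, 0.509, 0.0429], 0.78)]
scene jar_a [([0.5177, -0.4934, 0.0625], 0.85)]
scene beaker [([0.7024, 0.2896, 0.0475], 0.79), ([0.5162, -0.493, 0.0643], 0.3)]
scene roll [([0.6884, -0.2807, 0.0368], 0.57)]
1.1
```

View pics/top0.png

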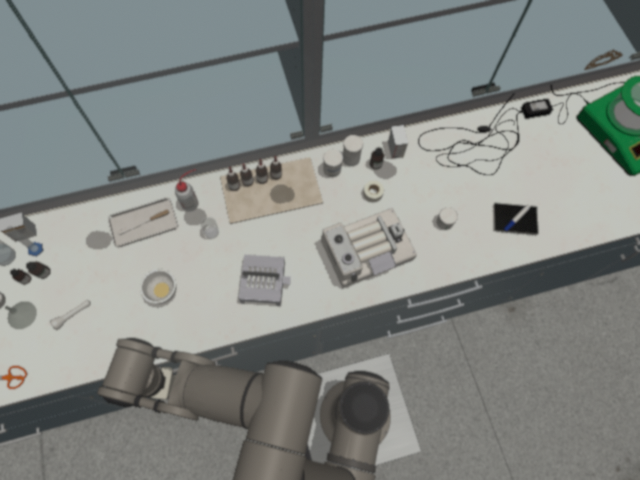

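View pics/scene0.png

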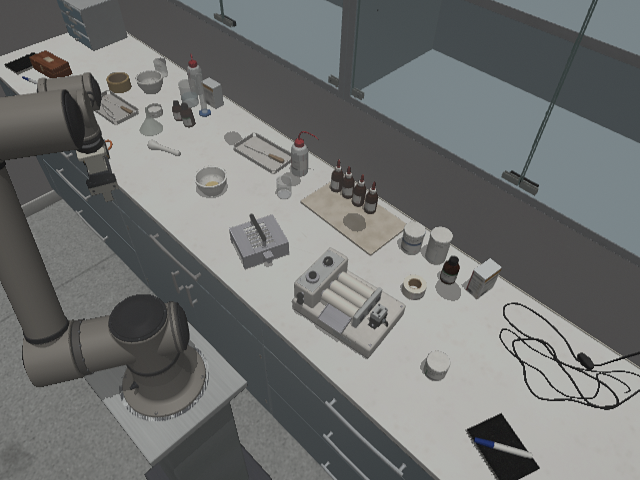

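The top view shows the guard at about (262,280) with its tongue bracket pointing right (287,282). The mill is at (368,245), with reset and dial at its left end and the switch at (397,232) on the right. The scene view agrees: guard at (258,240), mill at (350,300).

```bash
cat > h.py <<'E'
from cell import *
import numpy as np, cv2
from scipy.spatial.transform import Rotation as Ro
def T():
    s=observe();M=np.eye(4);M[:3,:3]=Ro.from_euler('xyz',s["tool_rot"]).as_matrix();M[:3,3]=s["tool_pos"];return M
def go(p,yaw=None):
    M=T();s=observe();d=M[:3,:3].T@(np.array(p)-M[:3,3])*1000
    print("t",round(s["time"],2),"tcp",s["tool_pos"].round(4),"rot",s["tool_rot"].round(4),"tool shift mm",d.round(1))
    if yaw is not None:
        w=(s["tool_rot"][2]-yaw+np.pi)%(2*np.pi)-np.pi
        print("roll",round(w,4))
def wrist_in_tool():
    return np.linalg.inv(T())@np.array(get_calibration("wrist")["world_from_camera"])
def snap(c,name):
    k=get_calibration(c);im=read_camera(c);cv2.imwrite(f"pics/{name}.png",im[:,:,::-1]);return im,k
def ray(k,u,v,z):
    K=np.array(k["camera_matrix"]);W=np.array(k["world_from_camera"])
    a=np.linalg.solve(K,[u,v,1]);d=W[:3,:3]@[a[0],-a[1],-a[2]];o=W[:3,3]
    return o+d*(z-o[2])/d[2]
def proj(k,p):
    W=np.array(k["world_from_camera"]);q=W[:3,:3].T@(np.asarray(p,float)-W[:3,3]);q=np.array([q[0],-q[1],-q[2]])
    u=np.array(k["camera_matrix"])@q;return u[:2]/u[2]
E
python3 - <<'E'
from h import *
np.set_printoptions(suppress=True)
print(wrist_in_tool().round(4),get_calibration("wrist")["camera_matrix"])
go([0.46,0.15,0.30],1.32)
E
```

```text
[[ 0.0001  0.9521  0.3058  0.0833]
 [ 1.     -0.0005  0.0011  0.0002]
 [ 0.0012  0.3058 -0.9521 -0.1938]
 [ 0.      0.      0.      1.    ]] [[330.92097938   0.         326.19617369]
 [  0.         330.92097938 229.51823171]
 [  0.           0.           1.        ]]
t 1.1 tcp [0.1878 0.4903 0.1897] rot [ 3.1415 -0.      2.7758] tool shift mm [-375.9 -220.4 -110.4]
roll 1.4558
```

{"method": "step_arm", "body": {
  "commands": [
    {"translation":[-31,-18,-4],"roll":0},
    {"translation":[-31,-18,-4],"roll":0},
    {"translation":[-31,-18,-4],"roll":0},
    {"translation":[-31,-18,-4],"roll":0},
    {"translation":[-31,-18,-4],"roll":0},
    {"translation":[-31,-18,-4],"roll":0},
    {"translation":[-31,-18,-4],"roll":0},
    {"translation":[-31,-18,-4],"roll":0},
    {"translation":[-31,-18,-4],"roll":0},
    {"translation":[-31,-18,-4],"roll":0},
    {"translation":[-31,-18,-4],"roll":0},
    {"translation":[-31,-18,-4],"roll":0},
    {"translation":[0,0,0],"roll":0.12},
    {"translation":[0,0,0],"roll":0.12},
    {"translation":[0,0,0],"roll":0.12},
    {"translation":[0,0,0],"roll":0.12},
    {"translation":[0,0,0],"roll":0.12},
    {"translation":[0,0,0],"roll":0.12},
    {"translation":[0,0,0],"roll":0.12},
    {"translation":[0,0,0],"roll":0.12}
  ],
  "fingers": 1
}}

```text
time: 2.77
tool_pos: [0.4579, 0.1555, 0.2377]
tool_rot: [3.141, -0.0, 1.81]
contact_force: [0.1, -0.6, 0.6]
opening: 0.0921
grip_force: 0.0
```

{"method": "step_arm", "body": {
  "commands": [
    {"translation":[0,0,0],"roll":0.12},
    {"translation":[0,0,0],"roll":0.12},
    {"translation":[0,0,0],"roll":0.12},
    {"translation":[0,0,0],"roll":0.12},
    {"translation":[0,0,0],"roll":0},
    {"translation":[0,0,0],"roll":0}
  ]
}}

```text
time: 3.27
tool_pos: [0.4579, 0.1555, 0.2376]
tool_rot: [3.142, -0.0, 1.339]
contact_force: [1.0, -0.2, 0.8]
opening: 0.0919
grip_force: 0.0
```

```bash
python3 - <<'E'
from h import *
im,k=snap("wrist","w1")
go([0.46,0.15,0.24],1.32)
for n in("guard","handle","tongue_tip"):print(n,[(x["at"],round(x["confidence"],2)) for x in search_frame("wrist",n)[:2]])
E
```

```text
t 3.32 tcp [0.4579 0.1555 0.2376] rot [-3.1416e+00 -1.0000e-04  1.3396e+00] tool shift mm [-4.9  3.3 -2.4]
roll 0.0196
guard [([0.4766, 0.1717, 0.064], 0.88)]
handle [([0.4785, 0.1756, 0.0686], 0.98)]
tongue_tip [([0.4753, 0.1754, 0.0645], 0.72)]
```

View pics/w1.png

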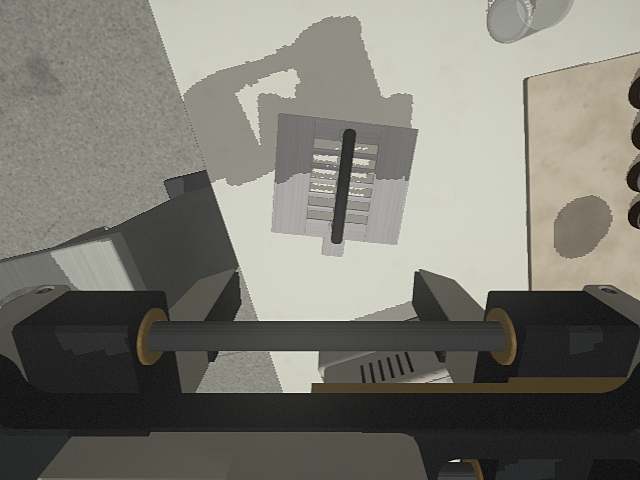

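The wrist view shows the handle bar from about (349,132) to (337,240), with the tongue bracket at (332,248), on the -y end nearer the mill.

```bash
python3 - <<'E'
from h import *
k=get_calibration("wrist");im=cv2.imread("pics/w1.png")
g=cv2.cvtColor(im,cv2.COLOR_BGR2GRAY)
m=(g<60).astype(np.uint8);m[:110]=0;m[260:]=0;m[:,:315]=0;m[:,375:]=0
n,l,st,c=cv2.connectedComponentsWithStats(m);i=1+st[1:,4].argmax();print(st[i],c[i])
ys,xs=np.where(l==i);P=np.array([ray(k,x,y,.105)[:2] for x,y in zip(xs,ys)])
(cx,cy),(a,b),ang=cv2.minAreaRect((P*1000).astype(np.float32));print("rect",cx,cy,a,b,ang)
c0=P.mean(0);w,v=np.linalg.eigh(np.cov((P-c0).T));d=v[:,1];d*=np.sign(d[1])
print("centre",c0,"yaw of bar",np.arctan2(d[1],d[0]))
for L in(-88,): print("rim check")
yaw=np.arctan2(d[1],d[0])-np.pi/2
R=np.array([[np.cos(yaw),-np.sin(yaw)],[np.sin(yaw),np.cos(yaw)]])
for x,y in((75,66.5),(-75,66.5),(75,-66.5),(-75,-66.5)):
    q=c0+R@np.array([x,y])/1000;print(proj(k,[*q,.063]).round(0))
go([*c0,.079],yaw+np.pi/2)
E
```

```text
[ 331  129   25  115 1035] [343.8589372  175.90628019]
rect 478.3028564453125 171.94369506835938 115.61992645263672 11.562607765197754 70.52381134033203
centre [0.4823249 0.1835793] yaw of bar 1.2270624769343492
rim check
[420. 116.]
[278.  99.]
[398. 235.]
[270. 221.]
t 3.47 tcp [0.4579 0.1555 0.2376] rot [ 3.1416e+00 -1.0000e-04  1.3378e+00] tool shift mm [ 32.9  17.3 158.6]
roll 0.1108
```

{"method": "step_arm", "body": {
  "commands": [
    {"translation":[10.4,8,10],"roll":0.055},
    {"translation":[10.4,8,10],"roll":0.055},
    {"translation":[0,0,25],"roll":0},
    {"translation":[0,0,25],"roll":0},
    {"translation":[0,0,25],"roll":0},
    {"translation":[0,0,25],"roll":0},
    {"translation":[0,0,20],"roll":0},
    {"translation":[0,0,12],"roll":0},
    {"translation":[0,0,6.6],"roll":0},
    {"translation":[0,0,0],"roll":0}
  ]
}}

```text
time: 4.3
tool_pos: [0.478, 0.1713, 0.0778]
tool_rot: [-3.139, 0.001, 1.227]
contact_force: [0.2, 0.0, 0.3]
opening: 0.0918
grip_force: 0.0
```

{"method": "step_arm", "body": {
  "commands": [
    {"translation":[0,0,0],"roll":0},
    {"translation":[0,0,0],"roll":0},
    {"translation":[0,0,0],"roll":0},
    {"translation":[0,0,0],"roll":0},
    {"translation":[0,0,0],"roll":0},
    {"translation":[0,0,0],"roll":0},
    {"translation":[0,0,0],"roll":0}
  ],
  "fingers": 0,
  "grip_force": 40
}}

```text
time: 4.88
tool_pos: [0.4788, 0.1715, 0.0792]
tool_rot: [3.141, -0.0, 1.226]
contact_force: [0.7, 0.4, -0.0]
opening: 0.0499
grip_force: 0.0
```

```bash
python3 - <<'E'
from h import *
im,k=snap("wrist","w2")
s=observe();print(s["opening"],s["grip_force"],s["contact_force"]);go([.48,.17,.35])
E
```

```text
0.04568759548833257 0.0 [-0.14907147 -0.5692232   0.39791852]
t 4.93 tcp [0.4788 0.1715 0.0792] rot [ 3.1414e+00 -2.0000e-04  1.2258e+00] tool shift mm [  -0.9    1.7 -270.8]
```

View pics/w2.png

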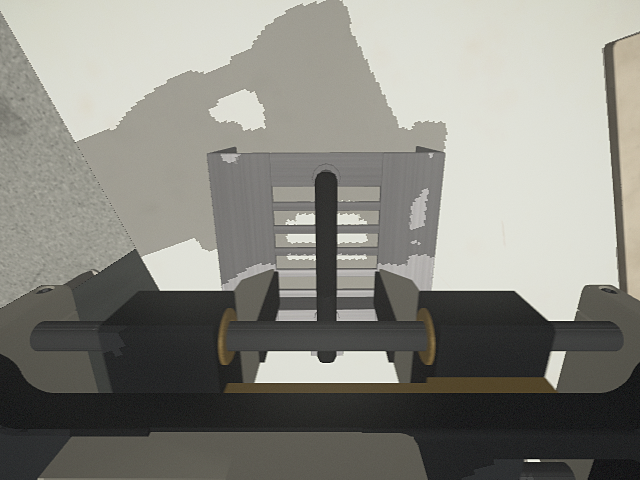

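The fingers are still closing. The bar stands upright in the picture at column 326, centred between the pads.

{"method": "step_arm", "body": {
  "commands": [
    {"translation":[0,0,0],"roll":0},
    {"translation":[0,0,0],"roll":0},
    {"translation":[0,0,0],"roll":0},
    {"translation":[0,0,0],"roll":0},
    {"translation":[0,0,0],"roll":0},
    {"translation":[0,0,0],"roll":0},
    {"translation":[0,0,0],"roll":0},
    {"translation":[0,0,0],"roll":0}
  ]
}}

```text
time: 5.6
tool_pos: [0.4788, 0.1715, 0.079]
tool_rot: [3.142, -0.0, 1.226]
contact_force: [0.3, 0.3, -0.6]
opening: 0.0004
grip_force: 0.0
```

{"method": "step_arm", "body": {
  "commands": [
    {"translation":[0,0,-10],"roll":0},
    {"translation":[0,0,-25],"roll":0},
    {"translation":[0,0,-35],"roll":0},
    {"translation":[0,0,-35],"roll":0},
    {"translation":[0,0,-35],"roll":0},
    {"translation":[0,0,-35],"roll":0},
    {"translation":[0,0,-25],"roll":0}
  ]
}}

```text
time: 6.18
tool_pos: [0.4791, 0.1716, 0.2834]
tool_rot: [3.138, -0.002, 1.226]
contact_force: [1.4, 0.4, -0.0]
opening: 0.0004
grip_force: 0.0
```

```bash
python3 - <<'E'
from h import *
s=observe();print(s["opening"],s["grip_force"],s["contact_force"],s["torque"])
for c in("top","scene"):
    read_camera(c)
    for n in("slot","reset_top","mill"):
        print(c,n,[(np.round(x["at"],4),round(x["confidence"],2)) for x in search_frame(c,n)[:1]])
go([.486,-.2,.28],1.66)
E
```

```text
0.0004409853830358689 0.0 [ 1.37429244  0.35443175 -0.01454855] [-0.08555956  0.05520475  0.00029375]
top slot [(array([ 0.5061, -0.2952,  0.0905]), 0.59)]
top reset_top [(array([ 0.447 , -0.1036,  0.1436]), 0.55)]
top mill [(array([ 0.4774, -0.183 ,  0.0951]), 0.79)]
scene slot [(array([ 0.5041, -0.3009,  0.0861]), 0.63)]
scene reset_top [(array([ 0.4438, -0.1117,  0.1528]), 0.6)]
scene mill [(array([ 0.4669, -0.2102,  0.0893]), 0.88)]
t 6.58 tcp [0.4781 0.1713 0.2778] rot [-3.1392e+00  1.3000e-03  1.2258e+00] tool shift mm [-346.8  133.    -2.1]
roll -0.4342
```

The fingers closed fully with no grip force, so the grasp missed. I'll look at the guard.

```bash
python3 - <<'E'
from h import *
im,k=snap("wrist","w3")
g=cv2.cvtColor(im,cv2.COLOR_RGB2GRAY)
go([.4783,.172,.2],1.229)
print(search_frame("wrist","handle")[:2])
E
```

```text
t 6.63 tcp [0.4782 0.1713 0.2779] rot [-3.1394e+00  1.2000e-03  1.2258e+00] tool shift mm [ 0.8  0.  77.9]
roll -0.0032
[{'at': [0.4756, 0.1755, 0.0662], 'confidence': 0.65}]
```

View pics/w3.png

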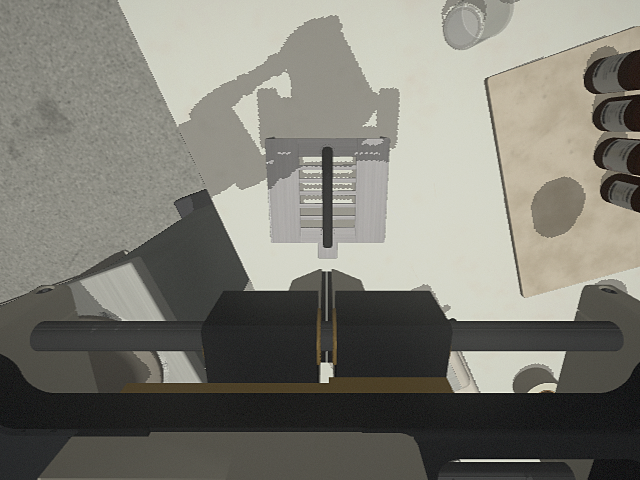

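The guard hasn't moved: bar at column 327, rows 147-247. The visible fingertips sit at row 270, further back than the stated TCP would project (about row 250). I'll check the fingertip against the scene camera.

```bash
python3 - <<'E'
from h import *
im,k=snap("scene","s2");M=T()
o=im[:,:,::-1].copy();S=4
p=proj(k,M[:3,3]);x0,y0=int(p[0])-90,int(p[1])-60
c=cv2.resize(o[y0:y0+140,x0:x0+180],None,fx=S,fy=S,interpolation=cv2.INTER_CUBIC)
for z,col in((0,(0,0,255)),(-.019,(0,200,0)),(-.035,(255,0,0)),(-.066,(255,0,255))):
    q=(proj(k,M[:3,3]+M[:3,2]*z)-[x0,y0])*S;cv2.drawMarker(c,tuple(int(v) for v in q),col,cv2.MARKER_CROSS,14,1)
for z in (.098,.105):
    q=(proj(k,[.4783,.172,z])-[x0,y0])*S;cv2.drawMarker(c,tuple(int(v) for v in q),(0,255,255),cv2.MARKER_CROSS,14,1)
cv2.imwrite("pics/s2c.png",c);print(c.shape,M[:3,3])
E
```

```text
(560, 720, 3) [0.47845403 0.17137208 0.27823156]
```

View pics/s2c.png

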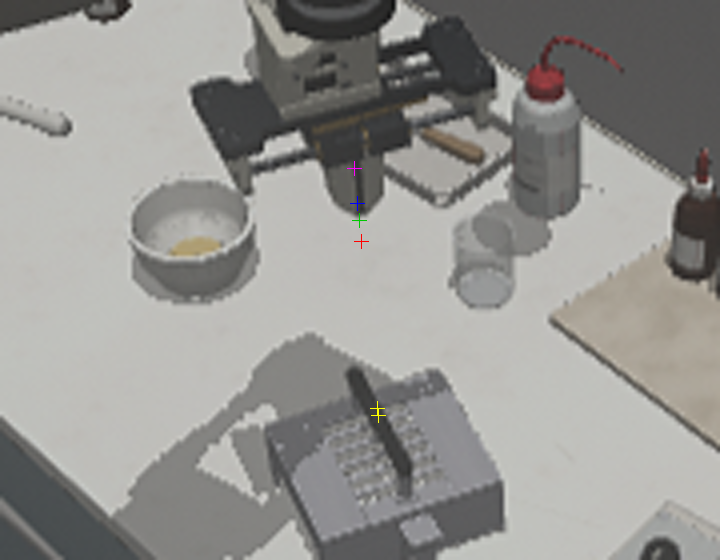

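The scene crop shows the real fingertips (358,212) about 30 mm short of the marked TCP (361,241). So the fingers are about 30 mm shorter than stated. I'll regrasp 30 mm lower.

{"method": "step_arm", "body": {
  "commands": [
    {"translation":[0,0,5],"roll":0},
    {"translation":[0,0,20],"roll":0},
    {"translation":[0,0,25],"roll":0},
    {"translation":[0,0,25],"roll":0},
    {"translation":[0,0,25],"roll":0},
    {"translation":[0,0,20],"roll":0},
    {"translation":[0,0,20],"roll":0},
    {"translation":[0,0,20],"roll":0},
    {"translation":[0,0,20],"roll":0},
    {"translation":[0,0,20],"roll":0},
    {"translation":[0,0,15],"roll":0},
    {"translation":[0,0,10],"roll":0},
    {"translation":[0,0,4],"roll":0},
    {"translation":[0,0,0],"roll":0}
  ],
  "fingers": 0.5
}}

```text
time: 7.9
tool_pos: [0.4782, 0.1714, 0.0492]
tool_rot: [-3.14, 0.001, 1.226]
contact_force: [-0.8, -0.5, 0.5]
opening: 0.046
grip_force: 0.0
```

{"method": "step_arm", "body": {
  "commands": [
    {"translation":[0,0,0],"roll":0},
    {"translation":[0,0,0],"roll":0},
    {"translation":[0,0,0],"roll":0},
    {"translation":[0,0,0],"roll":0},
    {"translation":[0,0,0],"roll":0},
    {"translation":[0,0,0],"roll":0},
    {"translation":[0,0,0],"roll":0},
    {"translation":[0,0,0],"roll":0}
  ],
  "fingers": 0,
  "grip_force": 40
}}

```text
time: 8.57
tool_pos: [0.4789, 0.1715, 0.0504]
tool_rot: [3.141, -0.0, 1.226]
contact_force: [-0.6, -0.1, 3.7]
opening: 0.012
grip_force: 40.0
```

{"method": "step_arm", "body": {
  "commands": [
    {"translation":[0,0,-5],"roll":0},
    {"translation":[0,0,-15],"roll":0},
    {"translation":[0,0,-30],"roll":0},
    {"translation":[0,0,-30],"roll":0},
    {"translation":[0,0,-30],"roll":-0.0875},
    {"translation":[0,0,-30],"roll":-0.0875},
    {"translation":[0,0,-30],"roll":-0.0875},
    {"translation":[0,0,-30],"roll":-0.0875},
    {"translation":[0,0,-25],"roll":-0.0875},
    {"translation":[0,0,-15],"roll":0}
  ]
}}

```text
time: 9.4
tool_pos: [0.4788, 0.1715, 0.2925]
tool_rot: [3.139, -0.0, 1.668]
contact_force: [0.6, -0.3, -5.2]
opening: 0.0117
grip_force: 40.0
```

{"method": "step_arm", "body": {
  "commands": [
    {"translation":[-12,0,0],"roll":0},
    {"translation":[-24,-1,0],"roll":0},
    {"translation":[-31,-1,0],"roll":0},
    {"translation":[-31,-1,0],"roll":0},
    {"translation":[-31,-1,0],"roll":0},
    {"translation":[-31,-1,0],"roll":0},
    {"translation":[-31,-1,0],"roll":0},
    {"translation":[-31,-1,0],"roll":0},
    {"translation":[-31,-1,0],"roll":0},
    {"translation":[-31,-1,0],"roll":0},
    {"translation":[-31,-1,0],"roll":0},
    {"translation":[-31,-1,0],"roll":0},
    {"translation":[-31,-1,0],"roll":0},
    {"translation":[-31,-1,0],"roll":0},
    {"translation":[-31,-1,0],"roll":0},
    {"translation":[-31,-1,0],"roll":0},
    {"translation":[-31,-1,0],"roll":0},
    {"translation":[-31,-1,0],"roll":0},
    {"translation":[-24,-1,0],"roll":0},
    {"translation":[-16,-1,0],"roll":0}
  ]
}}

```text
time: 11.07
tool_pos: [0.5108, -0.4027, 0.2866]
tool_rot: [-3.138, -0.003, 1.66]
contact_force: [-0.3, 1.4, -6.3]
opening: 0.0116
grip_force: 40.0
```

{"method": "step_arm", "body": {
  "commands": [
    {"translation":[0,0,0],"roll":0},
    {"translation":[0,0,0],"roll":0},
    {"translation":[0,0,0],"roll":0}
  ]
}}

```text
time: 11.32
tool_pos: [0.5119, -0.3993, 0.2883]
tool_rot: [-3.14, -0.003, 1.663]
contact_force: [-0.9, 0.3, -5.0]
opening: 0.0115
grip_force: 40.0
```

```bash
python3 - <<'E'
from h import *
im,k=snap("wrist","w4");np.save("k4.npy",k,allow_pickle=True)
s=observe();print(s["opening"],s["grip_force"],s["contact_force"],s["torque"]);go([.514,-.4,.285],1.665)
for n in("slot","handle","mill"):print(n,[(np.round(x["at"],4),round(x["confidence"],2)) for x in search_frame("wrist",n)[:2]])
E
```

```text
0.011757740886000017 39.9961119890213 [ 0.20174199  0.50564783 -4.91281859] [ 0.04104385  0.03747279 -0.00981884]
t 11.37 tcp [ 0.5123 -0.399   0.289 ] rot [-3.1403e+00 -2.1000e-03  1.6637e+00] tool shift mm [-1.2  1.6  4. ]
roll -0.0013
slot [(array([ 0.5119, -0.2968,  0.1005]), 0.68)]
handle [(array([ 0.5081, -0.3683,  0.3041]), 0.64)]
mill [(array([ 0.5052, -0.254 ,  0.0697]), 0.88)]
```

View pics/w4.png

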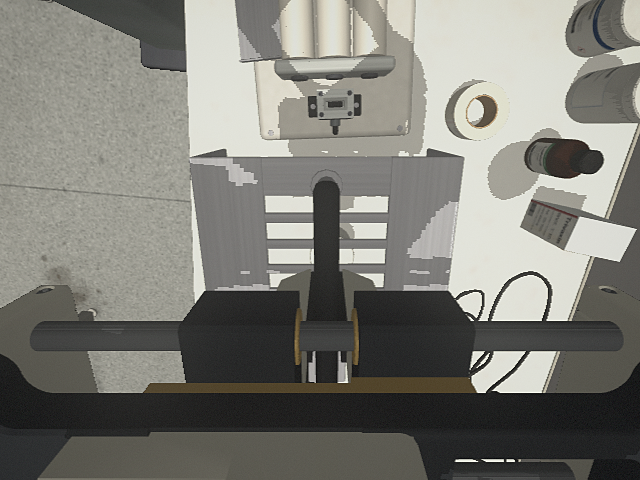

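The wrist view shows the slot at about (334,103) in the switch head. The mill's deck edge runs from (263,138) to (410,133), and the held guard's bar lies at column 326. I'll zoom in on the switch.

```bash
python3 - <<'E'
import cv2
im=cv2.imread("pics/w4.png")
a=cv2.resize(im[85:121,300:370],None,fx=10,fy=10,interpolation=cv2.INTER_CUBIC)
cv2.imwrite("pics/w4c.png",a)
E
```

```text
(no output)
```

View pics/w4c.png

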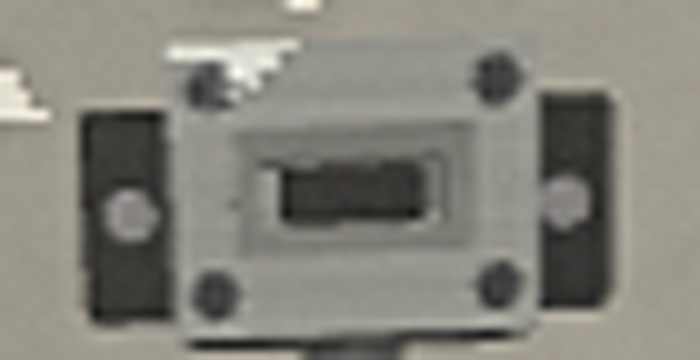

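```bash
cat > m.py <<'E'
from h import *
k=np.load("k4.npy",allow_pickle=True).item()
f=lambda x,y:(300+x/10-.45,85+y/10-.45)
pt=lambda x,y,z=.1:ray(k,*f(x,y),z)[:2]
s=[pt(210,85),pt(497,78),pt(215,295),pt(500,283)]
c=np.mean(s,0);l=np.mean([pt(240,130),pt(475,120),pt(240,255),pt(468,246)],0)
e=(s[1]-s[0]+s[3]-s[2]);g=(s[0]-s[2]+s[1]-s[3])
print("slot",c,l,"yaw x",np.arctan2(e[1],e[0]),"yaw y",np.arctan2(g[1],g[0])-np.pi/2,"sizes",np.linalg.norm(e)/2,np.linalg.norm(g)/2)
im=cv2.cvtColor(cv2.imread("pics/w4.png"),cv2.COLOR_BGR2GRAY).astype(float)
# deck edge near side (y=-135,z=.055) and x sides
def line(pts,z):
    P=np.array([ray(k,*p,z)[:2] for p in pts]);c0=P.mean(0);v=np.linalg.svd(P-c0)[2][0];return c0,v
gy=cv2.Sobel(im,cv2.CV_64F,0,1)
pts=[(u,125+np.abs(gy[125:146,u]).argmax()) for u in list(range(275,320,3))+list(range(350,400,3))]
c0,v=line(pts,.05);print("deck edge",[p[1] for p in pts],"yaw",np.arctan(v[1]/v[0]))
pts=[(u,150+np.abs(gy[150:163,u]).argmax()) for u in list(range(240,300,4))+list(range(352,420,4))]
print("guard edge rows",[p[1] for p in pts])
W=np.array(k["world_from_camera"]);M=T();wit=wrist_in_tool()
zg=M[2,3]-.0504+.063
c1,v1=line(pts,zg);tx=M[:3,0]
print("guard edge tool x mm",((np.array([*c1,zg])-M[:3,3])@tx*1000).round(1),"edge yaw",np.arctan(v1[1]/v1[0]))
print("slot in tool x,y mm",[((np.array([*c,.1])-M[:3,3])@M[:3,i]*1000).round(1) for i in(0,1)],M[:3,3],observe()["tool_rot"])
E
python3 m.py
```

```text
slot [ 0.51147127 -0.2945487 ] [ 0.51151627 -0.29473906] yaw x 0.12339400712432244 yaw y 0.12085539119091315 sizes 0.030924826790927968 0.02099825189896964
deck edge [np.int64(140), np.int64(140), np.int64(139), np.int64(139), np.int64(139), np.int64(139), np.int64(139), np.int64(139), np.int64(139), np.int64(139), np.int64(139), np.int64(139), np.int64(139), np.int64(139), np.int64(138), np.int64(137), np.int64(137), np.int64(137), np.int64(137), np.int64(137), np.int64(137), np.int64(137), np.int64(136), np.int64(136), np.int64(136), np.int64(136), np.int64(136), np.int64(136), np.int64(136), np.int64(136), np.int64(136), np.int64(136)] yaw 0.12434886883716968
guard edge rows [np.int64(156), np.int64(156), np.int64(156), np.int64(156), np.int64(156), np.int64(156), np.int64(156), np.int64(156), np.int64(156), np.int64(156), np.int64(156), np.int64(156), np.int64(156), np.int64(156), np.int64(156), np.int64(156), np.int64(151), np.int64(156), np.int64(156), np.int64(156), np.int64(156), np.int64(156), np.int64(156), np.int64(156), np.int64(156), np.int64(156), np.int64(156), np.int64(156), np.int64(156), np.int64(156), np.int64(156), np.int64(156)]
guard edge tool x mm 66.4 edge yaw 0.09351028110458591
slot in tool x,y mm [np.float64(104.0), np.float64(8.5)] [ 0.51276011 -0.3989509   0.29017049] [ 3.14156130e+00 -2.11470631e-04  1.66434003e+00]
```

{"method": "step_arm", "body": {
  "commands": [
    {"translation":[0,0,0],"roll":-0.03},
    {"translation":[12,1,0],"roll":0},
    {"translation":[25,1.5,0],"roll":0},
    {"translation":[30,2,0],"roll":0},
    {"translation":[30,2,0],"roll":0},
    {"translation":[30,2,0],"roll":0},
    {"translation":[30,1.5,0],"roll":0},
    {"translation":[22,1,0],"roll":0},
    {"translation":[12.5,0.5,0],"roll":0},
    {"translation":[0,0,0],"roll":0},
    {"translation":[0,0,10],"roll":0},
    {"translation":[0,0,25],"roll":0},
    {"translation":[0,0,25],"roll":0},
    {"translation":[0,0,25],"roll":0},
    {"translation":[0,0,20],"roll":0},
    {"translation":[0,0,15],"roll":0},
    {"translation":[0,0,10],"roll":0},
    {"translation":[0,0,0],"roll":0},
    {"translation":[0,0,0],"roll":0},
    {"translation":[0,0,0],"roll":0}
  ]
}}

```text
time: 13.18
tool_pos: [0.5015, -0.2091, 0.1612]
tool_rot: [3.14, 0.002, 1.693]
contact_force: [0.8, 0.2, -4.7]
opening: 0.0115
grip_force: 40.0
```

```bash
python3 - <<'E'
from h import *
im,k=snap("scene","s3")
go([.5007,-.2073,.1054],1.694);s=observe();print(s["contact_force"],s["torque"],s["opening"])
M=T();R=M[:3,:3]
tip=M[:3,3]-R[:,0]*.088+R[:,2]*(.0504-.022);print("tip est",tip)
o=im[:,:,::-1].copy();p=proj(k,[.5115,-.2946,.1]);x0,y0=int(p[0])-55,int(p[1])-60;S=7
c=cv2.resize(o[y0:y0+85,x0:x0+110],None,fx=S,fy=S,interpolation=cv2.INTER_CUBIC)
for P,col in(([.5115,-.2946,.1],(0,0,255)),(tip,(0,220,0))):
    q=(proj(k,P)-[x0,y0]+.5)*S;cv2.drawMarker(c,tuple(int(v) for v in q),col,cv2.MARKER_CROSS,14,1)
cv2.imwrite("pics/s3c.png",c)
E
```

```text
t 13.23 tcp [ 0.5015 -0.2091  0.1614] rot [3.1394e+00 1.7000e-03 1.6932e+00] tool shift mm [ 1.9 -0.7 55.9]
roll -0.0008
[ 0.31566532 -0.28360513 -5.11013573] [ 0.00596519  0.02395765 -0.00936961] 0.011403331354245136
tip est [ 0.51231388 -0.29643414  0.13309766]
```

View pics/s3c.png

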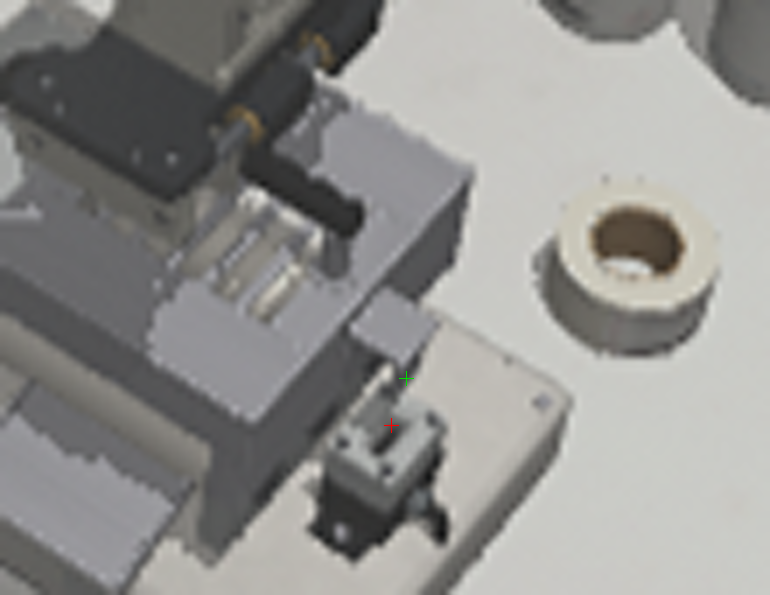

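The scene crop shows the tongue's lower end (~(398,392)) right above the slot (~(388,437)). Both are offset from my markers by about the same amount, so they agree with each other. Small correction, then lower.

{"method": "step_arm", "body": {
  "commands": [
    {"translation":[1.9,-0.7,0],"roll":0},
    {"translation":[0,0,8],"roll":0},
    {"translation":[0,0,10],"roll":0},
    {"translation":[0,0,7],"roll":0},
    {"translation":[0,0,4],"roll":0},
    {"translation":[0,0,0],"roll":0},
    {"translation":[0,0,0],"roll":0},
    {"translation":[0,0,0],"roll":0}
  ]
}}

```text
time: 13.9
tool_pos: [0.5, -0.2067, 0.1312]
tool_rot: [3.141, 0.0, 1.693]
contact_force: [0.3, 0.5, -5.7]
opening: 0.0115
grip_force: 40.0
```

```bash
python3 - <<'E'
from h import *
go([.5007,-.2073,.1054],1.694);s=observe();print(s["contact_force"],s["torque"],s["opening"])
E
```

```text
t 13.9 tcp [ 0.5    -0.2067  0.1312] rot [3.1412e+00 2.0000e-04 1.6933e+00] tool shift mm [-0.7  0.6 25.8]
roll -0.0007
[ 0.29568717  0.52829944 -5.73648436] [-0.05697918  0.02223517 -0.01526769] 0.011462091514446675
```

{"method": "step_arm", "body": {
  "commands": [
    {"translation":[-0.7,0.6,1],"roll":0},
    {"translation":[0,0,2],"roll":0},
    {"translation":[0,0,2],"roll":0},
    {"translation":[0,0,2],"roll":0},
    {"translation":[0,0,2],"roll":0},
    {"translation":[0,0,0],"roll":0}
  ]
}}

```text
time: 14.4
tool_pos: [0.5001, -0.207, 0.1214]
tool_rot: [-3.141, -0.001, 1.693]
contact_force: [-0.4, -0.0, -5.9]
opening: 0.0122
grip_force: 40.0
```

{"method": "step_arm", "body": {
  "commands": [
    {"translation":[0,0,2],"roll":0},
    {"translation":[0,0,2],"roll":0},
    {"translation":[0,0,2],"roll":0},
    {"translation":[0,0,0],"roll":0}
  ]
}}

```text
time: 14.73
tool_pos: [0.5004, -0.2072, 0.1156]
tool_rot: [-3.141, -0.0, 1.693]
contact_force: [0.0, 0.5, -5.0]
opening: 0.0123
grip_force: 40.0
```

{"method": "step_arm", "body": {
  "commands": [
    {"translation":[0,0,2],"roll":0},
    {"translation":[0,0,2],"roll":0},
    {"translation":[0,0,2],"roll":0},
    {"translation":[0,0,1.5],"roll":0},
    {"translation":[0,0,0],"roll":0}
  ]
}}

```text
time: 15.15
tool_pos: [0.5003, -0.2072, 0.1082]
tool_rot: [-3.141, -0.0, 1.693]
contact_force: [0.0, -0.5, -4.0]
opening: 0.0116
grip_force: 40.0
```

{"method": "step_arm", "body": {
  "commands": [
    {"translation":[0,0,1],"roll":0},
    {"translation":[0,0,1],"roll":0},
    {"translation":[0,0,0.7],"roll":0},
    {"translation":[0,0,0],"roll":0}
  ]
}}

```text
time: 15.48
tool_pos: [0.5004, -0.2072, 0.1057]
tool_rot: [-3.142, -0.0, 1.693]
contact_force: [-0.1, 0.8, -4.7]
opening: 0.012
grip_force: 40.0
```

{"method": "step_arm", "body": {
  "commands": [
    {"translation":[0,0,0.6],"roll":0},
    {"translation":[0,0,0.6],"roll":0},
    {"translation":[0,0,0],"roll":0},
    {"translation":[0,0,0],"roll":0}
  ]
}}

```text
time: 15.82
tool_pos: [0.5006, -0.2072, 0.1054]
tool_rot: [3.141, 0.0, 1.693]
contact_force: [-2.1, 2.6, 5.0]
opening: 0.0118
grip_force: 40.0
```

The guard is seated on the deck. I'll relax the push, then release.

{"method": "step_arm", "body": {
  "commands": [
    {"translation":[0,0,-0.7],"roll":0},
    {"translation":[0,0,0],"roll":0}
  ]
}}

```text
time: 15.98
tool_pos: [0.5005, -0.2071, 0.1054]
tool_rot: [3.141, -0.0, 1.693]
contact_force: [-0.8, 2.6, 1.1]
opening: 0.0118
grip_force: 40.0
```

{"method": "step_arm", "body": {
  "commands": [
    {"translation":[0,0,0],"roll":0},
    {"translation":[0,0,0],"roll":0},
    {"translation":[0,0,0],"roll":0},
    {"translation":[0,0,0],"roll":0},
    {"translation":[0,0,0],"roll":0},
    {"translation":[0,0,0],"roll":0}
  ],
  "fingers": 0.5
}}

```text
time: 16.48
tool_pos: [0.5005, -0.2073, 0.1053]
tool_rot: [3.141, 0.0, 1.693]
contact_force: [-0.5, -1.0, 0.6]
opening: 0.0446
grip_force: 0.0
```

{"method": "step_arm", "body": {
  "commands": [
    {"translation":[0,0,-5],"roll":0},
    {"translation":[0,0,-20],"roll":0},
    {"translation":[0,0,-30],"roll":0},
    {"translation":[0,0,-30],"roll":0},
    {"translation":[0,0,-30],"roll":0},
    {"translation":[0,0,-20],"roll":0},
    {"translation":[0,0,-5],"roll":0},
    {"translation":[0,0,0],"roll":0}
  ]
}}

```text
time: 17.15
tool_pos: [0.5011, -0.2076, 0.2469]
tool_rot: [3.139, 0.002, 1.693]
contact_force: [0.1, -0.5, -1.1]
opening: 0.0456
grip_force: 0.0
```

```bash
python3 - <<'E'
from h import *
im,k=snap("wrist","w5");np.save("k5.npy",k,allow_pickle=True)
r=np.array([[np.cos(.123),-np.sin(.123)],[np.sin(.123),np.cos(.123)]])
c=np.array([.5115,-.2946])+r@np.array([-.042,.1975]);print("reset pred",c)
for n in("reset_top","slot","handle"):print(n,[(np.round(x["at"],4),round(x["confidence"],2)) for x in search_frame("wrist",n)[:2]])
print(proj(k,[*c,.147]));go([*c,.25]);s=observe();print(s["contact_force"],s["opening"])
E
```

```text
reset pred [ 0.44558602 -0.10374509]
reset_top [(array([ 0.4426, -0.0993,  0.1449]), 0.78), (array([ 0.4983, -0.2045,  0.1243]), 0.37)]
slot [(array([ 0.5123, -0.3011,  0.1005]), 0.83), (array([ 0.5265, -0.4658,  0.0448]), 0.36)]
handle [(array([ 0.5016, -0.2005,  0.1225]), 0.56)]
[274.2305203   88.74314468]
t 17.35 tcp [ 0.4997 -0.2068  0.2435] rot [-3.1390e+00 -2.1000e-03  1.6932e+00] tool shift mm [108.9 -41.1  -6.2]
[-0.4141097  -1.03724831 -0.04179947] 0.045777525568563314
```

View pics/w5.png

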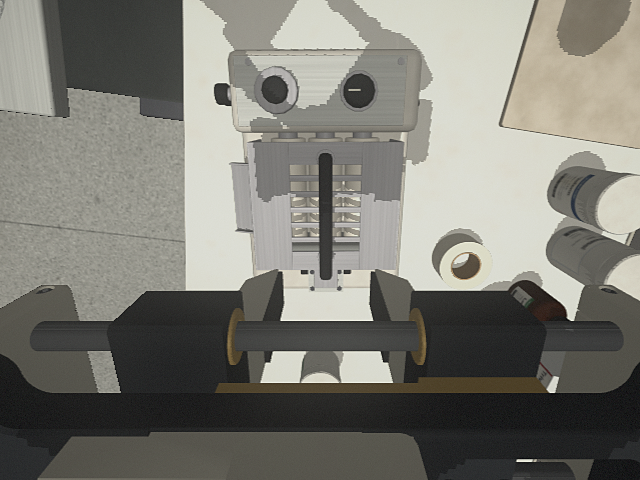

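The guard sits square on the mill, with its tongue in the switch. The button is at (274,90), matching the prediction. Close the fingers and move over it.

{"method": "step_arm", "body": {
  "commands": [
    {"translation":[15,-6,0],"roll":0},
    {"translation":[25,-9,0],"roll":0},
    {"translation":[30,-11,0],"roll":0},
    {"translation":[25,-9,0],"roll":0},
    {"translation":[14,-6,0],"roll":0},
    {"translation":[0,0,10],"roll":0},
    {"translation":[0,0,20],"roll":0},
    {"translation":[0,0,25],"roll":0},
    {"translation":[0,0,20],"roll":0},
    {"translation":[0,0,15],"roll":0},
    {"translation":[0,0,10],"roll":0},
    {"translation":[0,0,0],"roll":0},
    {"translation":[0,0,0],"roll":0},
    {"translation":[0,0,0],"roll":0}
  ],
  "fingers": 0
}}

```text
time: 18.52
tool_pos: [0.4465, -0.1041, 0.1455]
tool_rot: [3.142, -0.0, 1.693]
contact_force: [-0.0, 0.3, 0.3]
opening: 0.0004
grip_force: 0.0
```

```bash
python3 - <<'E'
from h import *
go([.4456,-.1037,.117],1.694);s=observe();print(s["contact_force"],s["opening"])
E
```

```text
t 18.52 tcp [ 0.4465 -0.1041  0.1455] rot [ 3.1416e+00 -1.0000e-04  1.6933e+00] tool shift mm [ 0.5 -0.9 28.5]
roll -0.0007
[-0.03491731  0.25860874  0.32650657] 0.00039079342511388676
```

{"method": "step_arm", "body": {
  "commands": [
    {"translation":[0.5,-0.9,6],"roll":0},
    {"translation":[0,0,5],"roll":0},
    {"translation":[0,0,4],"roll":0},
    {"translation":[0,0,3],"roll":0},
    {"translation":[0,0,3],"roll":0},
    {"translation":[0,0,0],"roll":0}
  ]
}}

```text
time: 19.02
tool_pos: [0.4451, -0.1035, 0.1237]
tool_rot: [-3.141, -0.001, 1.693]
contact_force: [-0.1, -0.3, 0.2]
opening: -0.0001
grip_force: 0.0
```

{"method": "step_arm", "body": {
  "commands": [
    {"translation":[0,0,2],"roll":0},
    {"translation":[0,0,2],"roll":0},
    {"translation":[0,0,2],"roll":0},
    {"translation":[0,0,0],"roll":0}
  ]
}}

```text
time: 19.35
tool_pos: [0.4453, -0.1036, 0.118]
tool_rot: [-3.141, -0.0, 1.693]
contact_force: [0.5, -0.4, -0.2]
opening: 0.0004
grip_force: 0.0
```

{"method": "step_arm", "body": {
  "commands": [
    {"translation":[0,0,1.5],"roll":0},
    {"translation":[0,0,1.5],"roll":0},
    {"translation":[0,0,0],"roll":0}
  ]
}}

```text
time: 19.6
tool_pos: [0.4453, -0.1036, 0.1151]
tool_rot: [-3.141, -0.0, 1.693]
contact_force: [0.2, -0.9, -0.3]
opening: 0.0004
grip_force: 0.0
```

{"method": "step_arm", "body": {
  "commands": [
    {"translation":[0,0,1],"roll":0},
    {"translation":[0,0,1],"roll":0},
    {"translation":[0,0,0],"roll":0}
  ]
}}

```text
time: 19.85
tool_pos: [0.4454, -0.1036, 0.1131]
tool_rot: [-3.141, -0.0, 1.693]
contact_force: [-0.0, 0.1, -0.0]
opening: 0.0011
grip_force: 0.0
```

{"method": "step_arm", "body": {
  "commands": [
    {"translation":[0,0,1],"roll":0},
    {"translation":[0,0,1],"roll":0},
    {"translation":[0,0,0],"roll":0}
  ]
}}

```text
time: 20.1
tool_pos: [0.4454, -0.1036, 0.1111]
tool_rot: [-3.141, -0.0, 1.693]
contact_force: [0.3, 0.1, 0.1]
opening: 0.0004
grip_force: 0.0
```

{"method": "step_arm", "body": {
  "commands": [
    {"translation":[0,0,1],"roll":0},
    {"translation":[0,0,1],"roll":0},
    {"translation":[0,0,0],"roll":0}
  ]
}}

```text
time: 20.35
tool_pos: [0.4456, -0.1037, 0.1093]
tool_rot: [3.141, 0.0, 1.693]
contact_force: [0.7, 0.3, 1.9]
opening: 0.0004
grip_force: 0.9
```

{"method": "step_arm", "body": {
  "commands": [
    {"translation":[0,0,1],"roll":0},
    {"translation":[0,0,1],"roll":0},
    {"translation":[0,0,0],"roll":0}
  ]
}}

```text
time: 20.6
tool_pos: [0.4455, -0.1037, 0.1073]
tool_rot: [3.141, 0.0, 1.693]
contact_force: [-0.2, 0.2, 3.2]
opening: 0.0006
grip_force: 1.5
```

{"method": "step_arm", "body": {
  "commands": [
    {"translation":[0,0,1],"roll":0},
    {"translation":[0,0,1],"roll":0},
    {"translation":[0,0,0.5],"roll":0},
    {"translation":[0,0,0],"roll":0}
  ]
}}

```text
time: 20.93
tool_pos: [0.4456, -0.1037, 0.1048]
tool_rot: [3.141, 0.0, 1.693]
contact_force: [0.9, -0.8, 4.4]
opening: 0.0008
grip_force: 2.2
```

{"method": "step_arm", "body": {
  "commands": [
    {"translation":[0,0,0.5],"roll":0},
    {"translation":[0,0,0.5],"roll":0},
    {"translation":[0,0,0],"roll":0},
    {"translation":[0,0,0],"roll":0}
  ]
}}

```text
time: 21.27
tool_pos: [0.4456, -0.1037, 0.1041]
tool_rot: [3.141, 0.0, 1.693]
contact_force: [-1.8, 0.7, 7.8]
opening: 0.0006
grip_force: 3.5
```

{"method": "step_arm", "body": {
  "commands": [
    {"translation":[0,0,0.5],"roll":0},
    {"translation":[0,0,0.3],"roll":0},
    {"translation":[0,0,0],"roll":0},
    {"translation":[0,0,0],"roll":0}
  ]
}}

```text
time: 21.6
tool_pos: [0.4456, -0.1037, 0.104]
tool_rot: [3.141, 0.0, 1.693]
contact_force: [-4.2, 0.8, 13.2]
opening: 0.0008
grip_force: 6.7
```

{"method": "step_arm", "body": {
  "commands": [
    {"translation":[0,0,-5],"roll":0},
    {"translation":[0,0,-10],"roll":0},
    {"translation":[0,0,-25],"roll":0},
    {"translation":[0,0,-30],"roll":0},
    {"translation":[0,0,-30],"roll":0},
    {"translation":[0,0,-15],"roll":0},
    {"translation":[0,0,-5],"roll":0},
    {"translation":[0,0,0],"roll":0},
    {"translation":[0,0,0],"roll":0}
  ]
}}

```text
time: 22.35
tool_pos: [0.4448, -0.1034, 0.2218]
tool_rot: [-3.14, -0.001, 1.693]
contact_force: [1.1, -0.8, 0.6]
opening: 0.0005
grip_force: 0.0
```

```bash
python3 - <<'E'
from h import *
im,k=snap("wrist","w6");snap("scene","s4")
for n in("slot","handle","guard"):print(n,[(np.round(x["at"],4),round(x["confidence"],2)) for x in search_frame("scene",n)[:2]])
s=observe();print(s["contact_force"],s["tool_pos"],s["time"])
a=cv2.imread("pics/s4.png")[230:365,270:420];cv2.imwrite("pics/s4c.png",cv2.resize(a,None,fx=4.4,fy=4.4,interpolation=cv2.INTER_CUBIC))
E
```

```text
slot [(array([ 0.4982, -0.3061,  0.0816]), 0.84), (array([ 0.515 , -0.4965,  0.0601]), 0.74)]
handle [(array([ 0.4898, -0.2251,  0.1188]), 0.76), (array([ 0.4412, -0.1018,  0.1494]), 0.48)]
guard [(array([ 0.4882, -0.2243,  0.1191]), 0.88), (array([ 0.4406, -0.1014,  0.147 ]), 0.59)]
[-0.54633549  1.01127333 -0.14024619] [ 0.44498822 -0.10346535  0.22193069] 22.6
```

View pics/s4c.png

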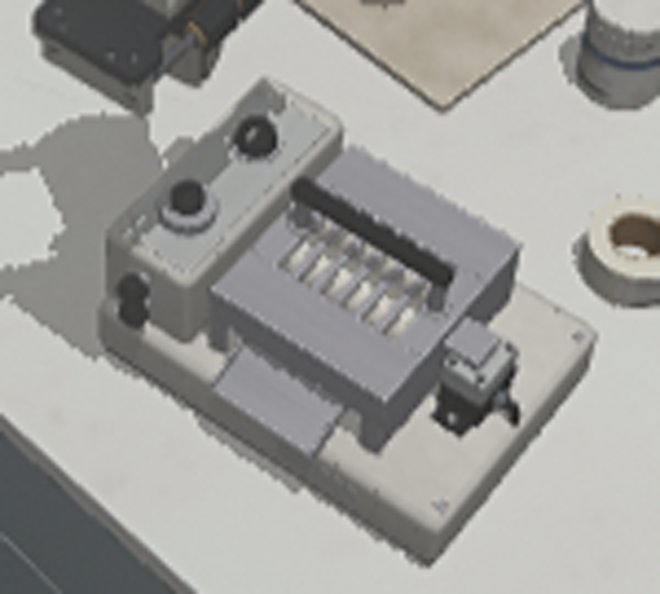

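The guard stands flat and square on the deck, with the tongue bracket down at the switch head (~(478,345)). The reset button (187,197) is up again and the gripper is clear.

```bash
python3 -c "
from cell import *
print(hand_in())"
```

```text
the job is handed in; nothing more can be done
None
```

The guard is seated with its tongue in the switch, and I let go before pressing the reset button to its stop and releasing it. The last picture shows the guard flat and square and the button up again. The job is handed in at about 22.6 s; my first grasp missed because the fingers are about 35 mm shorter than stated, but nothing was moved.

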